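Clear the corks and tally the batch

ROBOT

A 6-joint arm with a two-finger parallel gripper is mounted at the origin on the work surface. World frame = base frame: x ahead of the robot, y to its left, z up, the work surface at z = 0. Lengths are in m, angles in degrees, forces in N, time in s.
With the tool pointing down it reaches from about 0.3 to 0.75 m from the base axis. Payload 8.5 kg.
Tool frame: the origin (TCP) lies midway between the tips of the shut fingers; the grasp point (between the pads) lies 19 mm behind it; z points along the fingers, y is the line along which they close (so a half turn about z gives the same grasp; the last joint's range is limited). The gripper opens to 85 mm and grips with 20 to 120 N. Pads are 22 mm wide; open, the fingers measure 114 mm over their backs; the gripper's body (76 mm by 85 mm) begins 54 mm behind the grasp point. The pads swing forward as they close: fully open they stand 13 mm farther back than shut.
Start: joints at [-82.752, 21.807, 74.336, -0, 83.858, -12.336], TCP at [0.184, -0.518, 0.231] pointing down, gripper open.
Joint ranges: [-178.18, 178.18], [-50.72, 133.34], [12.68, 142.11], [-81.47, 261.47], [9.98, 163.14], [-165.26, 165.26]. Speed limits (degrees/s): [136.94, 136.94, 180, 180, 180, 180].

INTERFACE

Orientations are given as a 3x3 rotation matrix whose columns are the frame's x, y, z axes.
In Python, from rig import env gives the robot as it stands. The module is installed in compiled form; this text tells all that it offers.
- The arm moves only by the tool jog_arm, never from a script. Its argument "targets" is a list of rows, each a list of 6 numbers: the shift along the tool's x, y, z in cm, then the turn, a rotation vector about the tool's x, y, z in degrees. A call has 1 to 8 rows; each row is the pose to reach, as a shift and turn from the pose commanded when the call began, along the tool's axes at that moment; what a row does not reach only later rows make up. A row lasts 1/12 s, in which the tool goes at most 41.7 mm and 7.16 degrees, less where a joint would pass 70% of its speed; a pose out of reach is approached as far as the arm can. A call with a gripper value outside its range is refused whole. "hand" is the opening, from 0 (shut) to 1 (fully open), set as the call begins (left out, the last holds). The fingers move at their own pace and stop on an object; "newtons" is the grip in N (left out, the last holds). Time passes only in rows, so rows that repeat a pose let the fingers close. It gives the time, the measured TCP pose, the force, the opening and the grip force at its end, in the units of the state.
- env.observe(): the state, without advancing time (a new reading comes with each control period).
- env.get_image(name): name is "scene" or "top"; returns a dict with "frame" (480x640x3 uint8, red, green, blue), "depth" (480x640 float32, m along the optical axis (not along the pixel's ray), 0 where there is no reading), "fovy" (degrees; the focal length in pixels is half the picture's height over the tangent of half this angle, whatever the lens; pixels are square), "cx", "cy" (the principal point, pixels), "cam_to_world" (4x4, takes a point from camera to world coordinates). Camera axes: x right, y down, z forward; pixel columns grow to the right and rows downward; lengths in m; the calibration is good to about 2 mm. A picture is of the moment at which its call begins.
- env.close_job(): hands the job in; it is judged then, once.
Trained networks look in the newest picture that a camera, given by its name, has taken for a name from the list of things; names that differ only in an ending like _2 or _b are one class to them, and where a whole thing is asked for, a point or a joint stands for the part that bears it (a point fixed in the world has none). Each returns a list of dicts, best first, with "score" (0 to 1); they miss things now and then, are a little off and sometimes report something else, mostly with a low value. They report only what shows in the picture. A call takes as long as a camera call. They do not tell look-alikes from the thing itself.
- env.regions_of(camera, target): "pixels" (480x640 bool, what is visible of it) and "point" ([row, column] in pixels, amid what is visible of it).
The state is a dict: "time_s": time; "q": joint angles; "qvel": joint speeds; "joint_efforts": joint torques, N m; "position": TCP position; "tool_rot": TCP orientation; "ft_force": force on the tool from outside, world axes, zero at the start; "wrist_torque": the same for the moment, N m; "grip_width": finger opening in m; "gripper_force": force on a finger pad.
Only numpy, scipy, OpenCV 4.12 (cv2) and the standard library are available. Lean on these libraries where they do the work, as an engineer would, in place of code of your own. Each camera call takes 0.05 s, during which the arm holds its last target. There are 200 camera calls.

TASK

Clear both cork stoppers off the white-topped pine step into the yellow crate beside it. When both are down in the crate, and not before, record the batch on the tally counter: swing its red-knobbed lever all the way to its stop, then release it so that it springs fully home. Leave the two jars, the tea strainer and the colander standing where they are.

Things in the scene. Friction and masses are not known exactly. Their poses are not given: they have to be found in the camera images.
- step: Low fixed pine step with a white-painted top, 200 x 200 mm, its flat top 112 mm above the bench, no rim. Origin: centre of its underside, z up. The crate stands against its -y edge (4 mm gap), so things pushed along the step's own -y fall into the crate.
- crate: Yellow slatted open crate, 260 (its x) x 200 (its y) x 100 mm high, walls and floor 6 mm; it does not move and is turned like the step. Origin: centre of its underside, 204 mm from the step's origin along the step's -y; its rim is 12 mm below the step's top.
- cork_near: Loose cork stopper lying flat on the step's half nearer to the robot (step -x half): a disc 52 mm in diameter, 24 mm high, about 20 g. Origin: centre of its underside.
- cork_far: Second loose cork stopper, the same size (52 mm diameter, 24 mm high), on the step's farther half (step +x half). Origin: centre of its underside.
- counter: Aluminium bench tally counter screwed down, housing 90 (x) x 110 (y) mm, 75 mm high (white number wheels up to 80 mm) on a steel foot plate 110 x 130 mm. Origin: centre of the housing's underside; its -x side, where the lever sticks out, faces roughly to the robot.
- tally_lever (a joint): Angle of the counter's lever, rad: 0 = home, where its spring holds it; 1.0 = its stop. It swings level about the vertical axis through lever_pivot, anticlockwise seen from above: from the counter's +y side across its front towards the counter's -y side, half a radian either side of the counter's -x direction. The knob needs about 1.6 N at home and 3.2 N at the stop; let go, it springs back.
- lever_post (a point): Centre of the top of the upright red knob post at the lever's end: 18 mm in diameter, 45 mm high (from 80 to 125 mm above the bench). It stands 95 mm from the lever's axis, joined to it by a 10 mm round steel arm whose top is 90 mm above the bench.
- lever_pivot (a point): Point on the lever's vertical axis, on top of its hub, 90 mm above the bench, 20 mm in front (-x) of the counter's origin.
- green_jar: Green glass jar with steel twist lid, 72 mm diameter, 130 mm high, upright, loose: leave alone. Origin: centre of its underside.
- baby_jar: Clear baby food jar with white lid, 60 mm diameter, 85 mm high, upright, loose: leave alone. Origin: centre of its underside.
- strainer: Steel basket tea strainer, 58 mm diameter, 55 mm high, with two small ears (84 mm across), upright, loose: leave alone. Origin: centre of its underside.
- colander: Orange plastic colander, 160 mm diameter, 80 mm high, upright, loose: leave alone. Origin: centre of its underside.
There are look-alikes about, which are no part of the job. Leave any black or orange look-alike of the cork_far alone. Leave any green or turquoise look-alike of the cork_near alone.

How it is judged:
By the outcome, as a careful person would: the job done as asked, in the order asked, and still so for the second after the job is handed in, with the robot touching nothing.
It also fails if it takes over 51 s, if anything falls off the work surface, if the arm or the gripper's body presses on something with over 40 N, if the wrist force passes 120 N, or if a joint passes its speed limit or range.

## Working session

There is one attempt and no reset: what is moved stays moved. The work goes in short steps, Python scripts to look and compute and a tool call to move; the robot and the scene stay as the last step left them, time stands still between calls to the robot, and variables do not carry over. Pictures are saved under pics/ and viewed, at most 10 in all, crops included, and the job is handed in when it is done.

Besides the shell and the picture viewer there is one more tool, called after ">>>" as name([rows], argument=value, ...), one row to a line, values as JSON. jog_arm: Moves the arm, as the interface text tells. Its arguments: {"type":"object","properties":{"targets":{"type":"array","items":{"type":"array","items":{"type":"number"}}},"hand":{"type":"number"},"newtons":{"type":"number"}},"required":["targets"]}

```bash
mkdir -p pics
cat > h.py <<'E'
import numpy as np, cv2
from rig import env
def grab(n):
    return env.get_image(n)
def pts(im):
    h,w=im["depth"].shape; f=h/2/np.tan(np.radians(im["fovy"]/2))
    v,u=np.mgrid[:h,:w]; d=im["depth"]
    p=np.stack([(u-im["cx"])/f*d,(v-im["cy"])/f*d,d,np.ones_like(d)],-1)@im["cam_to_world"].T
    p=p[...,:3]; p[d==0]=np.nan
    return p
def save(im,n): cv2.imwrite("pics/"+n,im["frame"][...,::-1])
E
python3 - <<'E'
from h import *
s=env.observe();print(s["time_s"],s["position"],s["tool_rot"])
for c in("top","scene"):
    im=grab(c);save(im,c+"0.png");P=pts(im);print(c,im["fovy"],im["cam_to_world"].round(2).tolist())
    for t in["step","crate","cork_near","cork_far","counter","lever_post","tally_lever","green_jar","baby_jar","strainer","colander"]:
        for r in env.regions_of(c,t)[:4]:
            q=P[r["pixels"]];q=q[~np.isnan(q[:,0])]
            print(t,round(r["score"],2),np.round(r["point"]),r["pixels"].sum(),np.nanmedian(q,0).round(3),np.percentile(q,2,axis=0).round(3),np.percentile(q,98,axis=0).round(3)) if len(q) else print(t,r["score"],"nod")
E
```

```text
0.0 [ 0.18430756 -0.51787752  0.23072264] [[ 9.42146862e-01  3.35200308e-01 -2.09004727e-04]
 [ 3.35200251e-01 -9.42145800e-01  1.44304597e-03]
 [ 2.86796528e-04 -1.42961967e-03 -9.99998937e-01]]
top 57.45563702711852 [[0.0, -1.0, 0.09, 0.48], [-1.0, -0.0, 0.01, 0.02], [-0.01, -0.09, -1.0, 1.06], [0.0, 0.0, 0.0, 1.0]]
step 0.9 [243. 370.] 7554 [ 0.544 -0.082  0.111] [ 0.441 -0.175  0.108] [0.647 0.032 0.114]
crate 0.63 [222. 451.] 11001 [ 0.602 -0.293  0.006] [ 0.462 -0.384  0.001] [ 0.729 -0.161  0.101]
cork_near 0.78 [274. 354.] 515 [ 0.477 -0.046  0.135] [ 0.454 -0.069  0.11 ] [ 0.503 -0.021  0.138]
cork_near 0.77 [312. 372.] 429 [ 0.389 -0.089  0.022] [ 0.363 -0.112 -0.001] [ 0.412 -0.065  0.027]
cork_near 0.56 [324. 329.] 381 [0.363 0.004 0.023] [ 0.34  -0.019  0.018] [0.386 0.025 0.027]
cork_far 0.9 [237. 284.] 394 [0.568 0.112 0.023] [0.544 0.088 0.001] [0.59  0.135 0.027]
cork_far 0.7 [286. 270.] 370 [0.454 0.134 0.023] [0.431 0.11  0.019] [0.476 0.155 0.027]
cork_far 0.64 [223. 350.] 461 [ 0.589 -0.042  0.135] [ 0.566 -0.065  0.125] [ 0.612 -0.019  0.138]
counter 0.86 [225. 
[... 1755 characters left out ...]
0.139 0.023] [0.431 0.114 0.002] [0.479 0.161 0.026]
cork_far 0.62 [217. 288.] 565 [ 0.595 -0.035  0.135] [ 0.569 -0.063  0.113] [ 0.616 -0.016  0.138]
counter 0.71 [350. 402.] 5159 [0.614 0.289 0.074] [0.507 0.217 0.003] [0.655 0.336 0.113]
lever_post 0.81 [324. 438.] 632 [0.543 0.302 0.09 ] [0.499 0.264 0.08 ] [0.593 0.336 0.125]
tally_lever 0.56 [323. 434.] 644 [0.543 0.299 0.09 ] [0.497 0.263 0.073] [0.593 0.336 0.125]
green_jar 0.92 [326. 286.] 2216 [0.752 0.136 0.107] [0.716 0.093 0.009] [0.777 0.154 0.132]
baby_jar 0.85 [397. 348.] 1413 [0.747 0.296 0.083] [0.716 0.267 0.01 ] [0.767 0.318 0.087]
strainer 0.73 [370. 312.] 1000 [0.749 0.198 0.029] [0.727 0.179 0.   ] [0.782 0.232 0.057]
```

View pics/top0.png

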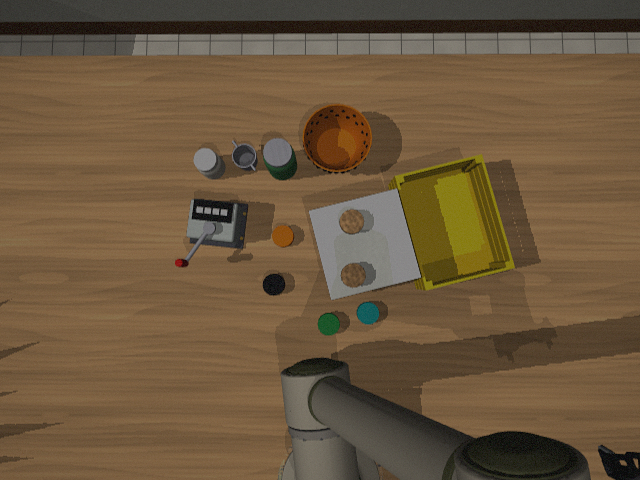

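View pics/scene0.png

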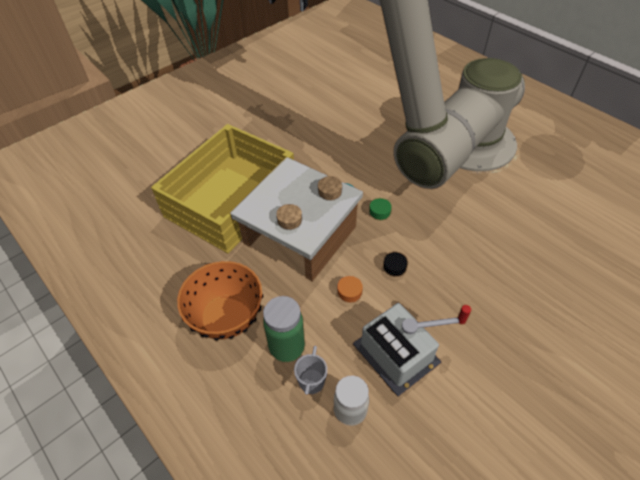

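The top view shows cork stoppers on the step at about (row 274, col 354) and (223, 350). The black, orange, green and turquoise discs lie on the bench. The red knob is at about (263, 181) and the pivot at (228, 209). The scene view agrees. Next I'll measure accurately.

Run:
```python
from h import *
for c in("top","scene"):
    im=grab(c);P=pts(im);F=im["frame"].astype(int);z=P[...,2];x,y=P[...,0],P[...,1]
    print(c)
    near=(x>.4)&(x<.7)&(y>-.2)&(y<.08)
    m=near&(z>.105)&(z<.142)
    (cx,cy),s,a=cv2.minAreaRect((P[m][:,:2]*1000).astype(np.float32));print("step",cx,cy,s,a)
    n=near&(z>.128)&(z<.145)
    k,l=cv2.connectedComponents(n.astype(np.uint8))
    for i in range(1,k):
        q=P[l==i]
        if len(q)>50: print("cork",len(q),((q.min(0)+q.max(0))/2).round(4),q.max(0)-q.min(0))
    con=(x>.45)&(x<.7)&(y>.18)&(y<.4)
    r=con&(F[...,0]>100)&(F[...,1]<70)&(F[...,2]<70)
    q=P[r];t=q[q[:,2]>.118];print("post",len(q),len(t),np.median(q,0),t.mean(0) if len(t) else 0, q.min(0),q.max(0))
    m=con&(z>.07)&(z<.079); print("house",cv2.minAreaRect((P[m][:,:2]*1000).astype(np.float32)),m.sum())
    m=con&(z>.001)&(z<.079); 
    h=con&(z>.083)&(z<.095);q=P[h];print("lever pts",len(q),q[q[:,0].argmax()],q[q[:,0].argmin()]); d=q[q[:,0]>np.max(q[:,0])-.028];print("hub",d.mean(0),d.min(0),d.max(0))
```

```text
top
step 555.3045654296875 -76.95327758789062 (218.57211303710938, 214.91146850585938) 14.254535675048828
cork 464 [ 0.5901 -0.0432  0.1353] [0.04948094 0.04911169 0.01061965]
cork 475 [ 0.4772 -0.0461  0.1349] [0.05014543 0.05028194 0.01178001]
post 46 44 [0.5020226  0.32676379 0.12404069] [0.50197535 0.32614338 0.12407795] [ 4.92687342e-01  3.19302953e-01 -3.67363400e-04] [0.5109724  0.37464831 0.12779444]
house ((570.083740234375, 272.03369140625), (109.78842163085938, 148.26235961914062), 84.87635040283203) 1487
lever pts 287 [0.61897093 0.23497692 0.08327753] [0.49294277 0.32605    0.08993827]
hub [0.59880831 0.26069172 0.08655595] [0.59112379 0.23497692 0.08311357] [0.61897093 0.27847244 0.08859225]
scene
step 545.6234130859375 -70.28396606445312 (203.7034149169922, 203.07937622070312) 14.398633003234863
cork 388 [ 0.4776 -0.043   0.1337] [0.05290426 0.05107967 0.01130734]
cork 439 [ 0.5911 -0.0405  0.1337] [0.05196258 0.05302989 0.01092083]
post 97 65 [0.50632642 0.33239282 0.12298933] [0.50419054 0.32892142 0.12364629] [0.4965502  0.32132679 0.0846884 ] [0.51142826 0.33708933 0.1279993 ]
house ((600.95166015625, 272.4281921386719), (109.89768981933594, 89.14021301269531), 84.1314926147461) 2307
lever pts 457 [0.61769539 0.25497406 0.08427202] [0.50256232 0.33660408 0.08352869]
hub [0.59271011 0.27416879 0.08788986] [0.58994864 0.25497406 0.08332414] [0.61769539 0.28402765 0.09237167]
```

>>> jog_arm([
  [21.7, -17.4, 0, 0, 0, 0],
  [21.7, -17.4, 0, 0, 0, 0],
  [21.7, -17.4, 0, 0, 0, 0],
  [21.7, -17.4, 0, 0, 0, 0],
  [21.7, -17.4, 0, 0, 0, 0],
  [21.7, -17.4, 0, 0, 0, 0],
  [21.7, -17.4, 0, 0, 0, 0],
  [21.7, -17.4, 0, 0, 0, 0],
], hand=1, newtons=25)

```text
time_s: 1.97
position: [0.3321, -0.2775, 0.2317]
tool_rot: [[0.941, 0.34, 0.001], [0.34, -0.941, 0.001], [0.001, -0.0, -1.0]]
ft_force: [0.9, -0.9, -0.1]
grip_width: 0.0852
gripper_force: 0.0
```

>>> jog_arm([
  [21.8, -17.4, 0, 0, 0, 0],
  [21.8, -17.4, 0, 0, 0, 0],
  [21.8, -17.4, 0, 0, 0, 0],
  [21.8, -17.4, 0, 0, 0, 0],
  [21.8, -17.4, 0, 0, 0, 0],
  [21.8, -17.4, 0, 0, 0, 0],
  [21.8, -17.4, 0, 0, 0, 0],
  [21.8, -17.4, 0, 0, 0, 0],
])

```text
time_s: 2.63
position: [0.4793, -0.041, 0.2312]
tool_rot: [[0.941, 0.34, 0.001], [0.34, -0.941, 0.001], [0.001, -0.001, -1.0]]
ft_force: [-0.6, -0.1, -0.7]
grip_width: 0.0854
gripper_force: 0.0
```

>>> jog_arm([
  [-0.3, 0.3, 3, 0, 0, 0],
  [-0.3, 0.3, 6, 0, 0, 0],
  [-0.3, 0.3, 9, 0, 0, 0],
  [-0.3, 0.3, 10.5, 0, 0, 0],
  [-0.3, 0.3, 11.3, 0, 0, 0],
  [-0.3, 0.3, 11.8, 0, 0, 0],
  [-0.3, 0.3, 11.8, 0, 0, 0],
  [-0.3, 0.3, 11.8, 0, 0, 0],
])

```text
time_s: 3.3
position: [0.4762, -0.0487, 0.1141]
tool_rot: [[0.942, 0.335, 0.001], [0.335, -0.942, -0.001], [0.001, 0.001, -1.0]]
ft_force: [0.1, 0.1, -0.4]
grip_width: 0.0855
gripper_force: 0.0
```

>>> jog_arm([
  [0, 0, 0, 0, 0, 0],
  [0, 0, 0, 0, 0, 0],
  [0, 0, 0, 0, 0, 0],
  [0, 0, 0, 0, 0, 0],
  [0, 0, 0, 0, 0, 0],
  [0, 0, 0, 0, 0, 0],
  [0, 0, 0, 0, 0, 0],
  [0, 0, 0, 0, 0, 0],
], hand=0)

```text
time_s: 3.97
position: [0.476, -0.0484, 0.1142]
tool_rot: [[0.942, 0.335, 0.001], [0.335, -0.942, -0.001], [0.001, 0.001, -1.0]]
ft_force: [-1.5, -0.4, 5.2]
grip_width: 0.0514
gripper_force: 25.4
```

>>> jog_arm([
  [0, 0, -3, 0, 0, 0],
  [0, 0, -6, 0, 0, 0],
  [0, 3, -6, 0, 0, 0],
  [-0.2, 6.5, -6, 0, 0, 0],
  [-0.4, 10, -6, 0, 0, 0],
  [-0.6, 14, -6, 0, 0, 0],
  [-0.8, 18, -6, 0, 0, 0],
  [-0.9, 21, -6, 0, 0, 0],
])

```text
time_s: 4.63
position: [0.538, -0.2522, 0.1735]
tool_rot: [[0.943, 0.334, 0.001], [0.334, -0.943, -0.001], [0.0, 0.001, -1.0]]
ft_force: [-0.7, -0.3, -0.3]
grip_width: 0.0509
gripper_force: 26.6
```

>>> jog_arm([
  [-0.1, 2.5, 0, 0, 0, 0],
  [-0.1, 3.3, 0, 0, 0, 0],
  [-0.1, 3.3, 3, 0, 0, 0],
  [-0.1, 3.3, 6.5, 0, 0, 0],
  [-0.1, 3.3, 10, 0, 0, 0],
  [-0.1, 3.3, 12, 0, 0, 0],
  [-0.1, 3.3, 12.5, 0, 0, 0],
  [-0.1, 3.3, 12.5, 0, 0, 0],
])

```text
time_s: 5.3
position: [0.5474, -0.2798, 0.0476]
tool_rot: [[0.942, 0.336, -0.002], [0.336, -0.942, 0.002], [-0.001, -0.002, -1.0]]
ft_force: [0.1, -0.1, 0.1]
grip_width: 0.0506
gripper_force: 26.6
```

>>> jog_arm([
  [0, 0, 0, 0, 0, 0],
  [0, 0, 0, 0, 0, 0],
  [0, 0, 0, 0, 0, 0],
  [0, 0, 0, 0, 0, 0],
  [0, 0, 0, 0, 0, 0],
  [0, 0, 0, 0, 0, 0],
], hand=1)

```text
time_s: 5.8
position: [0.5479, -0.2807, 0.0488]
tool_rot: [[0.942, 0.335, 0.001], [0.335, -0.942, -0.0], [0.0, 0.001, -1.0]]
ft_force: [-0.2, -0.0, 0.0]
grip_width: 0.0854
gripper_force: 0.0
```

>>> jog_arm([
  [0, 0, -4, 0, 0, 0],
  [0, 0, -8, 0, 0, 0],
  [0, 0, -12, 0, 0, 0],
  [0, 0, -14, 0, 0, 0],
  [1.7, -3, -14, 0, 0, 0],
  [3.5, -6.1, -14, 0, 0, 0],
  [5.3, -9.3, -14, 0, 0, 0],
  [7, -12.3, -14, 0, 0, 0],
])

```text
time_s: 6.47
position: [0.5724, -0.1396, 0.1886]
tool_rot: [[0.942, 0.335, 0.0], [0.335, -0.942, 0.0], [0.0, 0.0, -1.0]]
ft_force: [1.2, 0.5, -0.0]
grip_width: 0.0856
gripper_force: 0.0
```

>>> jog_arm([
  [2, -3.5, 0, 0, 0, 0],
  [3.5, -6, 0, 0, 0, 0],
  [4.6, -8, 0, 0, 0, 0],
  [5, -8.8, 0, 0, 0, 0],
  [5, -8.8, 0, 0, 0, 0],
  [5, -8.8, 0, 0, 0, 0],
])

```text
time_s: 6.97
position: [0.59, -0.0421, 0.1884]
tool_rot: [[0.942, 0.335, 0.0], [0.335, -0.942, -0.0], [-0.0, 0.0, -1.0]]
ft_force: [-0.3, -0.1, 0.1]
grip_width: 0.0856
gripper_force: 0.0
```

Descend 7.5 cm, grip, then carry to (0.644, −0.256): tool Δx ≈ −2.1, Δy ≈ 22 cm.

>>> jog_arm([
  [0, 0, 3, 0, 0, 0],
  [0, 0, 5.5, 0, 0, 0],
  [0, 0, 7, 0, 0, 0],
  [0, 0, 7.5, 0, 0, 0],
  [0, 0, 7.5, 0, 0, 0],
  [0, 0, 7.5, 0, 0, 0],
])

```text
time_s: 7.47
position: [0.5905, -0.0427, 0.1141]
tool_rot: [[0.943, 0.334, 0.001], [0.334, -0.943, -0.0], [0.001, 0.001, -1.0]]
ft_force: [0.2, -0.0, 0.6]
grip_width: 0.0852
gripper_force: 0.0
```

>>> jog_arm([
  [0, 0, 0, 0, 0, 0],
  [0, 0, 0, 0, 0, 0],
  [0, 0, 0, 0, 0, 0],
  [0, 0, 0, 0, 0, 0],
  [0, 0, 0, 0, 0, 0],
  [0, 0, 0, 0, 0, 0],
  [0, 0, 0, 0, 0, 0],
  [0, 0, 0, 0, 0, 0],
], hand=0)

```text
time_s: 8.13
position: [0.5904, -0.0418, 0.1145]
tool_rot: [[0.942, 0.335, 0.002], [0.335, -0.942, -0.001], [0.001, 0.001, -1.0]]
ft_force: [-1.7, -0.2, 6.2]
grip_width: 0.0512
gripper_force: 26.0
```

>>> jog_arm([
  [0, 0, -3, 0, 0, 0],
  [0, 0, -6, 0, 0, 0],
  [-0.3, 3, -6, 0, 0, 0],
  [-0.6, 6.5, -6, 0, 0, 0],
  [-1, 10, -6, 0, 0, 0],
  [-1.4, 14, -6, 0, 0, 0],
  [-1.7, 18, -6, 0, 0, 0],
  [-2, 21, -6, 0, 0, 0],
])

```text
time_s: 8.8
position: [0.6418, -0.2492, 0.1733]
tool_rot: [[0.943, 0.334, 0.0], [0.334, -0.943, -0.001], [0.0, 0.001, -1.0]]
ft_force: [0.3, 1.2, 0.7]
grip_width: 0.0512
gripper_force: 26.5
```

>>> jog_arm([
  [-0.1, 1, 0, 0, 0, 0],
  [-0.1, 1, 2, 0, 0, 0],
  [-0.1, 1, 4, 0, 0, 0],
  [-0.1, 1, 7, 0, 0, 0],
  [-0.1, 1, 10, 0, 0, 0],
  [-0.1, 1, 12, 0, 0, 0],
  [-0.1, 1, 12.5, 0, 0, 0],
  [-0.1, 1, 12.5, 0, 0, 0],
])

```text
time_s: 9.47
position: [0.6436, -0.255, 0.0472]
tool_rot: [[0.942, 0.336, -0.002], [0.336, -0.942, 0.002], [-0.002, -0.002, -1.0]]
ft_force: [-0.2, 0.2, 0.7]
grip_width: 0.0509
gripper_force: 26.5
```

>>> jog_arm([
  [0, 0, 0, 0, 0, 0],
  [0, 0, 0, 0, 0, 0],
  [0, 0, 0, 0, 0, 0],
  [0, 0, 0, 0, 0, 0],
  [0, 0, 0, 0, 0, 0],
  [0, 0, 0, 0, 0, 0],
], hand=1)

```text
time_s: 9.97
position: [0.6441, -0.256, 0.0488]
tool_rot: [[0.942, 0.335, 0.001], [0.335, -0.942, -0.0], [0.0, 0.001, -1.0]]
ft_force: [-0.7, 0.3, 0.1]
grip_width: 0.0858
gripper_force: 0.0
```

>>> jog_arm([
  [0, 0, -4, 0, 0, 0],
  [0, 0, -8, 0, 0, 0],
  [0, 0, -12, 0, 0, 0],
  [0, 0, -16, 0, 0, 0],
  [0, 0, -19, 0, 0, 0],
  [0, 0, -20, 0, 0, 0],
  [0, 0, -20, 0, 0, 0],
  [0, 0, -20, 0, 0, 0],
])

```text
time_s: 10.63
position: [0.6438, -0.2558, 0.2473]
tool_rot: [[0.942, 0.335, -0.001], [0.335, -0.942, 0.001], [-0.001, -0.001, -1.0]]
ft_force: [0.3, 0.7, -0.4]
grip_width: 0.0854
gripper_force: 0.0
```

>>> jog_arm([
  [0, 0, 0, 0, 0, 5],
  [0.9, -3.5, 0, 0, 0, 10],
  [1.8, -7, 0, 0, 0, 15],
  [2.6, -10.5, 0, 0, 0, 20],
  [3.5, -14, 0, 0, 0, 25.5],
  [4.2, -17, 0, 0, 0, 25.5],
  [4.7, -19, 0, 0, 0, 25.5],
  [5, -20, 0, 0, 0, 25.5],
], hand=0)

```text
time_s: 11.3
position: [0.6231, -0.0479, 0.2461]
tool_rot: [[0.995, -0.101, -0.004], [-0.101, -0.995, 0.001], [-0.004, -0.001, -1.0]]
ft_force: [-0.3, -0.9, 0.4]
grip_width: -0.0006
gripper_force: 0.0
```

Run:
```python
from h import *
im=grab("top");save(im,"top1.png")
im=grab("scene");save(im,"scene1.png");s=env.observe();print(s["time_s"],s["position"],s["tool_rot"])
a,b=cv2.imread("pics/top1.png"),cv2.imread("pics/scene1.png")
cv2.imwrite("pics/both1.png",np.hstack([a[80:320,150:530],b[100:340,120:500]]))
```

```text
11.4 [ 0.62369731 -0.04943893  0.24675346] [[ 9.94880009e-01 -1.01024278e-01 -2.80425396e-03]
 [-1.01022409e-01 -9.94883828e-01  8.00577176e-04]
 [-2.87078464e-03 -5.13185737e-04 -9.99995748e-01]]
```

View pics/both1.png

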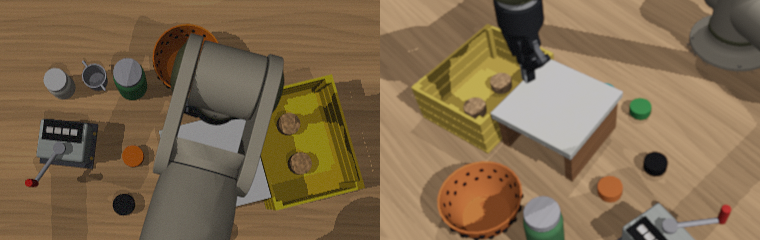

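Both corks lie in the crate: left crop (289,124) and (300,162), confirmed in the right crop. The lever is still at home. Next I'll go to the lever's +y side.

>>> jog_arm([
  [-1.3, -3.3, 0, 0, 0, 0],
  [-2.8, -7, 0, 0, 0, 0],
  [-4.2, -10.6, 0, 0, 0, 0],
  [-5.6, -14.2, 0, 0, 0, 0],
  [-7, -17.8, 0, 0, 0, 0],
  [-8.4, -21.2, 0, 0, 0, 0],
  [-9.8, -24.8, 0, 0, 0, 0],
  [-11.2, -28, 0, 0, 0, 0],
])

```text
time_s: 12.07
position: [0.5417, 0.2397, 0.2472]
tool_rot: [[0.995, -0.105, -0.001], [-0.105, -0.995, -0.001], [-0.001, 0.001, -1.0]]
ft_force: [0.4, -0.1, -0.2]
grip_width: 0.0002
gripper_force: 0.0
```

>>> jog_arm([
  [-1.4, -3.5, 0, 0, 0, 0],
  [-2.8, -7, 0, 0, 0, 0],
  [-4, -10.2, 0, 0, 0, 0],
  [-4.8, -12.2, 0, 0, 0, 0],
  [-5.2, -13.2, 0, 0, 0, 0],
  [-5.2, -13.2, 0, 0, 0, 0],
  [-5.2, -13.2, 0, 0, 0, 0],
])

```text
time_s: 12.65
position: [0.5043, 0.3747, 0.2476]
tool_rot: [[0.995, -0.104, -0.001], [-0.104, -0.995, -0.001], [-0.001, 0.001, -1.0]]
ft_force: [-0.1, -0.3, -0.7]
grip_width: -0.0003
gripper_force: 0.0
```

>>> jog_arm([
  [-0.3, -0.2, 3, 0, 0, 0],
  [-0.3, -0.2, 6.5, 0, 0, 0],
  [-0.3, -0.2, 10, 0, 0, 0],
  [-0.3, -0.2, 12.5, 0, 0, 0],
  [-0.3, -0.2, 14, 0, 0, 0],
  [-0.3, -0.2, 14.9, 0, 0, 0],
  [-0.3, -0.2, 14.9, 0, 0, 0],
  [-0.3, -0.2, 14.9, 0, 0, 0],
])

```text
time_s: 13.32
position: [0.5016, 0.3774, 0.1]
tool_rot: [[0.995, -0.104, 0.001], [-0.104, -0.995, 0.0], [0.001, -0.0, -1.0]]
ft_force: [0.1, -0.1, 1.2]
grip_width: -0.0003
gripper_force: 0.0
```

>>> jog_arm([
  [0, 1, 0, 0, 0, 0],
  [0, 2, 0, 0, 0, 0],
  [0, 3, 0, 0, 0, 0],
  [0, 4, 0, 0, 0, 0],
  [0, 5, 0, 0, 0, 0],
  [0, 6, 0, 0, 0, 0],
  [0, 7, 0, 0, 0, 0],
  [0, 7, 0, 0, 0, 0],
])

```text
time_s: 13.98
position: [0.4933, 0.3069, 0.0996]
tool_rot: [[0.995, -0.104, -0.0], [-0.104, -0.995, -0.0], [-0.0, 0.0, -1.0]]
ft_force: [-1.1, 2.4, -0.4]
grip_width: -0.0001
gripper_force: 1.2
```

>>> jog_arm([
  [0, 1, 0, 0, 0, 0],
  [0, 2, 0, 0, 0, 0],
  [0, 3, 0, 0, 0, 0],
  [0, 3.5, 0, 0, 0, 0],
  [0, 3.8, 0, 0, 0, 0],
  [0, 3.8, 0, 0, 0, 0],
])

```text
time_s: 14.48
position: [0.4902, 0.2703, 0.0996]
tool_rot: [[0.995, -0.104, 0.001], [-0.104, -0.995, 0.0], [0.001, -0.0, -1.0]]
ft_force: [2.8, 3.6, 1.0]
grip_width: 0.0001
gripper_force: 1.9
```

Run:
```python
from h import *
for c in("top","scene"):
    im=grab(c);save(im,c+"2.png");P=pts(im);F=im["frame"].astype(int);x,y,z=P[...,0],P[...,1],P[...,2]
    r=(x>.42)&(x<.6)&(y>.15)&(y<.4)&(z>.08)&(F[...,0]>80)&(F[...,1]<60)&(F[...,2]<60)
    q=P[r];print(c,len(q),q.mean(0) if len(q) else 0)
b=cv2.imread("pics/scene2.png");cv2.imwrite("pics/s2c.png",cv2.resize(b[200:420,300:560],None,fx=2,fy=2))
```

```text
top 0 0
scene 52 [0.49353244 0.24975454 0.11434393]
```

View pics/s2c.png

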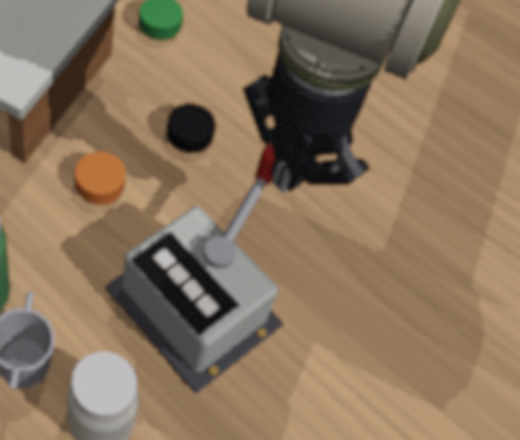

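The knob at crop (267,163) is pushed by the shut fingers and is about 1 cm from its stop. I'll creep until the force jumps.

>>> jog_arm([
  [0, 0.2, 0, 0, 0, 0],
  [0, 0.4, 0, 0, 0, 0],
  [0, 0.6, 0, 0, 0, 0],
  [0, 0.8, 0, 0, 0, 0],
  [0, 0.8, 0, 0, 0, 0],
])

```text
time_s: 15.0
position: [0.489, 0.2632, 0.0994]
tool_rot: [[0.995, -0.103, 0.001], [-0.103, -0.995, 0.0], [0.001, -0.0, -1.0]]
ft_force: [4.4, 3.7, 0.1]
grip_width: -0.0001
gripper_force: 2.3
```

>>> jog_arm([
  [0, 0.1, 0, 0, 0, 0],
  [0, 0.2, 0, 0, 0, 0],
  [0, 0.2, 0, 0, 0, 0],
])

```text
time_s: 15.25
position: [0.4889, 0.2614, 0.0994]
tool_rot: [[0.995, -0.103, 0.001], [-0.103, -0.995, 0.001], [0.001, -0.001, -1.0]]
ft_force: [4.6, 4.2, -1.1]
grip_width: -0.0
gripper_force: 2.4
```

>>> jog_arm([
  [0.3, 0, 0, 0, 0, 0],
  [0.5, 0, 0, 0, 0, 0],
  [0.5, 0.1, 0, 0, 0, 0],
  [0.5, 0.2, 0, 0, 0, 0],
  [0.5, 0.2, 0, 0, 0, 0],
])

```text
time_s: 15.67
position: [0.4935, 0.2587, 0.0991]
tool_rot: [[0.995, -0.103, 0.001], [-0.103, -0.995, 0.001], [0.0, -0.001, -1.0]]
ft_force: [1.2, 6.2, -2.4]
grip_width: 0.0002
gripper_force: 3.0
```

```bash
cat > lev.py <<'E'
from h import *
im=grab("scene");P=pts(im);F=im["frame"].astype(int);x,y,z=P[...,0],P[...,1],P[...,2]
r=(x>.42)&(x<.6)&(y>.15)&(y<.4)&(z>.08)&(F[...,0]>80)&(F[...,1]<60)&(F[...,2]<60)
q=P[r];m=q.mean(0);d=m[:2]-[.581,.2745];print(len(q),m,"angle",np.degrees(np.arctan2(d[1],d[0]))%360,"r",np.hypot(*d),"top",q[q[:,2]>.118].mean(0))
s=env.observe();print(s["time_s"],s["ft_force"],s["wrist_torque"],s["position"])
E
python3 lev.py
```

```text
49 [0.49711707 0.23687431 0.11999023] angle 204.15862110659108 r 0.0919349709346706 top [0.49644512 0.23632782 0.12434621]
15.7167 [ 2.13427234  6.56796668 -3.49920348] [ 0.89143472 -0.37844247  0.00809484] [0.49350867 0.25870946 0.09911697]
```

>>> jog_arm([
  [0, 0.1, 0, 0, 0, 0],
  [0, 0.2, 0, 0, 0, 0],
  [0, 0.2, 0, 0, 0, 0],
])

```text
time_s: 15.97
position: [0.4936, 0.2581, 0.0992]
tool_rot: [[0.995, -0.103, 0.002], [-0.103, -0.995, 0.004], [0.001, -0.004, -1.0]]
ft_force: [4.3, 14.9, -4.5]
grip_width: 0.0
gripper_force: 7.2
```

```bash
python3 lev.py
```

```text
45 [0.49783874 0.23700903 0.11965084] angle 204.26692430038065 r 0.09122152866877593 top [0.49719029 0.23634104 0.12477092]
16.0167 [ 4.60055621 14.16081686 -5.15867246] [ 2.21760129 -0.61673662  0.04282757] [0.49362515 0.25810881 0.09920627]
```

The force jumped to 15 N with no motion, so the lever is at its stop. Backing out along the same line.

>>> jog_arm([
  [0, -1, 0, 0, 0, 0],
  [0, -2.5, 0, 0, 0, 0],
  [-0.2, -4.5, 0, 0, 0, 0],
  [-0.4, -6.5, 0, 0, 0, 0],
  [-0.5, -8.5, 0, 0, 0, 0],
  [-0.5, -10.5, 0, 0, 0, 0],
  [-0.5, -12.5, 0, 0, 0, 0],
  [-0.5, -14, 0, 0, 0, 0],
])

```text
time_s: 16.68
position: [0.5023, 0.3972, 0.0991]
tool_rot: [[0.995, -0.103, -0.0], [-0.103, -0.995, -0.001], [-0.0, 0.001, -1.0]]
ft_force: [-0.0, -0.4, -0.5]
grip_width: 0.0005
gripper_force: 0.0
```

>>> jog_arm([
  [0, 0, -3, 0, 0, 0],
  [0, 0, -6, 0, 0, 0],
  [0, 0, -9, 0, 0, 0],
  [0, 0, -12, 0, 0, 0],
  [0, 0, -12, 0, 0, 0],
  [0, 0, -12, 0, 0, 0],
])

```text
time_s: 17.18
position: [0.5028, 0.396, 0.2207]
tool_rot: [[0.995, -0.103, 0.003], [-0.103, -0.995, 0.0], [0.003, -0.001, -1.0]]
ft_force: [-0.6, -0.0, -0.0]
grip_width: 0.0001
gripper_force: 0.0
```

```bash
python3 lev.py; python3 -c "
from h import *
im=grab('scene');save(im,'s3.png')"
```

```text
125 [0.5066405  0.33036628 0.11260835] angle 143.08246998098053 r 0.09300739630147499 top [0.50486442 0.32870897 0.12313444]
17.2333 [ 0.20725497  0.34991999 -1.34008121] [-0.03516156 -0.01986489 -0.02096945] [0.50232143 0.39574832 0.21890294]
```

View pics/s3.png

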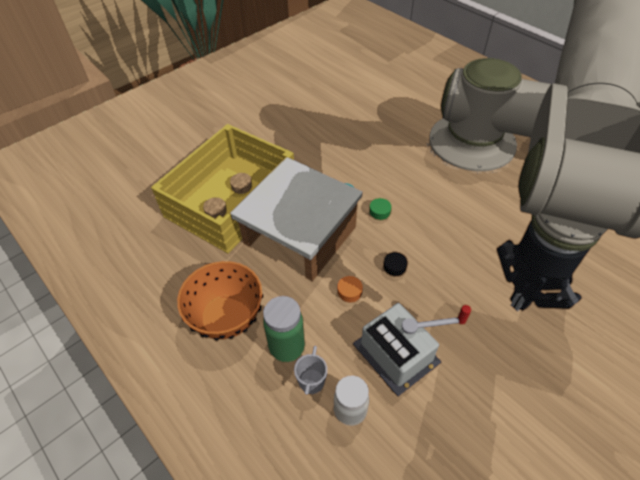

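The lever is home again with its knob at (315,464), the same place as at the start. Both corks are in the crate at (182,240) and (206,214), and everything else is unmoved.

```bash
python3 -c "
from rig import env
print(env.close_job())"
```

```text
the job is handed in; nothing more can be done
None
```

Both corks are in the crate, and after that the tally lever was pushed to its stop and sprang home. The jars, strainer and colander were not touched, and the job was handed in at about 17 s.

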